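Set and start the orbital shaker

TASK

Get the orbital shaker ready for the next run: pull the sprung gear selector knob out, turn it clockwise to the right-hand notch (three dots) and let it drop fully home there, and roll the left thumbwheel of the timer with a fingertip until the timer reads 60 (left wheel on 6, right wheel still on 0), settled on its clicks. Only when gear and time are both set, press the start button fully in and let it go; do not knock the bottles and jars around the shaker.

Things in the scene. Friction and masses are not known exactly. Their poses are not given: they have to be found in the camera images.
- shaker: Orbital shaker fixed to the bench, white housing 320 wide, 290 deep; sloping control panel facing the robot (x from -60 to +60 in this frame, x away from robot), platform with clamped bottles behind it (platform from x = +70, bottles from +115, up to 385 above the bench). Origin: on the bench, under the middle of the panel. Axes: x away from the robot, y left, z up.
- panel: Grey control panel, 112 up the slope by 300 wide, leaning back 35 deg (normal 35 deg from vertical, toward robot). Origin: middle of its surface, 95 above bench. Axes: x up the slope, y left as the robot sees it, z outward normal. Controls in a row at x = 0: knob y = +98 mm, left wheel +8, right wheel -32, start button -112.
- selector_grip (a point): On the axis of the black round gear selector knob, 24 mm above the panel when home. Grip: cylinder 31.6 in diameter, 13.5 to 35.5 above the panel; below it a skirt 37 across and a steel pointer pin, round it a notched aluminium ring 61 across, 7 high. Turns and lifts with the knob: z = panel normal, x = along the pointer pin.
- selector (a joint): Turn of the knob, rad, growing clockwise as seen facing the panel. Notches at -0.873 (left, one dot), 0 (middle, two dots, pin straight up the slope; the start), +0.873 (right, three dots), each with 0.06 play; stops at +-0.94. Turns only when pulled out over 6 mm; released within about 0.15 rad of a notch it drops in.
- selector_lift (a joint): How far the knob is pulled out along the panel normal, m: 0 = home in a notch, about 0.006 = pin resting on the ring, stop at 0.014. A spring pulls it back, 3.6 N at home, 9.2 N at the stop.
- tens_top (a point): Top of the left thumbwheel's rim, 14 mm above the panel; fixed to the panel, axes as the panel's. The wheel is white, 60 in diameter, 14 wide, its axle across the panel (along y) 30 mm straight below this point. Black digits 0-9 on the rim; the digit at this point, between the white index marks, is the one set.
- tens (a joint): Left thumbwheel, rad: 0 = digit 0, +0.628 a digit (6 = 3.770). Starts on 2, 3 or 4. Grows when the exposed rim is rubbed up the slope, away from the robot; a digit is 18.8 mm of rim. A spring detent holds each digit (2 N along the rim to leave it; press about 10 N, rub slowly, or the tip slips: friction 0.5 to 0.7); let go within 0.25 rad of a digit it clicks onto it. Stops just past 0, 9.
- units (a joint): Right thumbwheel, rad, a like wheel 40 mm right of the left one; starts on digit 0 (joint 0) and must still be there at the end.
- start_top (a point): Middle of the face of the round aluminium start button, 27 mm in diameter; face 11.5 mm above the panel when out. Fixed to the panel, axes as the panel's.
- start (a joint): Travel of the start button into the panel, m: 0 = out, 0.005 = fully in. Sprung: 1.5 N to start, 4.5 N fully in; comes out again when let go.
- jar: Small round jar with a blue lid, 44 mm in diameter and 77 mm high, loose, beside the left end of the panel. Origin in the middle of its underside.
- beaker: Beaker with some wine, 74 mm in diameter and 88 mm high, loose, left of the shaker. Origin in the middle of its underside.
- amber: Amber bottle with a light blue cap, 60 mm in diameter and 162 mm high, loose, right of the shaker. Origin in the middle of its underside.
- wash_bottle: White wash bottle with an orange spout, 68 x 109 mm and 208 mm high, loose, right of the shaker toward the back. Origin in the middle of its underside.

How it is judged:
On the way, in this order (a step that is already met when the one before it is completed fails the run):
1. gear selector home in the three-dot notch and the timer on 60 (value of joint selector above 0.78 rad and value of joint selector_lift below 0.002 m and value of joint tens between 3.65 and 3.89 rad and value of joint units below 0.12 rad), for 0.2 s.
2. start button pressed fully in (value of joint start above 0.004 m), for 0.05 s.
At the end, for the whole second after the job is handed in: Selector in the right-hand three-dot notch (joint above 0.78 rad) and dropped home (pulled out less than 2 mm); left wheel at rest within 0.12 rad of digit 6 and right wheel within 0.12 rad of 0; the start button was pressed at least 4 mm in after both were set and is out again (less than 1 mm in) (all of step 1 and velocity of joint tens between -0.1 and 0.1 rad/s and value of joint start below 0.001 m); the robot touches nothing.
It fails at once if start pressed before gear and time are set (value of joint start above 0.003 m and (value of joint selector below 0.78 rad or value of joint selector_lift above 0.002 m or value of joint tens below 3.65 rad or value of joint tens above 3.89 rad or value of joint units above 0.12 rad)).
It fails at once if a bottle or jar beside the shaker knocked away or over (distance of any of jar, beaker, amber, wash_bottle from where it was at the start of the episode above 0.03 m or angle between any of jar, beaker, amber, wash_bottle's own z axis and vertical above 0.5 rad).
It also fails if it takes over 64 s, if anything falls off the work surface, if the arm or the gripper's body presses on something with over 40 N, if the wrist force passes 120 N, or if a joint passes its speed limit or range.

ROBOT

A 7-joint arm with a two-finger parallel gripper is mounted at the origin on a cart in front of the work surface, level with it; the furniture and walls round the work are solid. World frame = base frame: x ahead of the robot, y to its left, z up, the work surface at z = 0. Lengths are in m, angles in rad, forces in N, time in s.
With the tool pointing down it reaches from about 0.425 to 0.925 m from the base axis. Payload 6.8 kg.
Tool frame: the origin (TCP) lies at the very end of the fingers, on their centre line; the grasp point (between the pads) lies bot.tcp_to_grasp behind it (bot.tcp_to_grasp is the distance from the TCP to the grasp point, in m); z points along the fingers, y is the line along which they close (so a half turn about z gives the same grasp; the last joint's range is limited). The gripper opens to 85 mm and grips with 20 to 120 N. Pads are 22 mm wide; open, the fingers measure 114 mm over their backs; the gripper's body (76 mm by 85 mm) begins 54 mm behind the grasp point. The pads swing forward as they close: fully open they stand 13 mm farther back than shut.
Start: joints at [-1.289, 0.477, 0.022, 1.555, -0.011, 1.109, -0.083], TCP at [0.257, 0.624, 0.231] pointing down, gripper open.
Joint ranges: [-2.96, 2.96], [-0.34, 2.1], [-1.41, 1.46], [0.24, 2.44], [-1.37, 4.51], [0.17, 1.92], [-2.96, 2.96]. Speed limits (rad/s): [2.39, 2.39, 3.14, 3.14, 3.14, 3.14, 3.14].

INTERFACE

Orientations are given as a unit quaternion [w, x, y, z].
In Python, from station import bot gives the robot as it stands.
- The arm moves only by the tool servo_tool, never from a script. Its argument "motion" is a list that holds one entry, the list of rows, each a list of 7 numbers: the shift along the tool's x, y, z in m, then the turn, a rotation vector about the tool's x, y, z in units of 5 degrees (1.0 is 5 degrees), then the opening, from 0 (shut) to 1 (fully open). A call has 1 to 20 rows; each row is the pose to reach, as a shift and turn from the pose commanded when the call began, along the tool's axes at that moment; what a row does not reach only later rows make up. A row lasts 1/12 s, in which the tool goes at most 41.7 mm and 7.16 degrees, less where a joint would pass 70% of its speed; a pose out of reach is approached as far as the arm can. A call with a gripper value outside its range is refused whole. The fingers move at their own pace and stop on an object; "grip_force" is the grip in N (left out, the last holds). Time passes only in rows, so rows that repeat a pose let the fingers close. It gives the time, the measured TCP pose, the force, the opening and the grip force at its end, in the units of the state.
- bot.get_obs(): the state, without advancing time (a new reading comes with each control period).
- bot.read_camera(name): name is "side" or "top" or "wrist"; returns a dict with "img" (400x640x3 uint8, red, green, blue), "K" (3x3 intrinsics, pixels), "k1" (the pictures are not rectified: a ray, as slopes to the right and down, at radius r is drawn at 1 + k1 r^2 times it, then the intrinsics apply), "pose" (4x4, takes a point from camera to world coordinates). Camera axes: x right, y down, z forward; pixel columns grow to the right and rows downward; lengths in m; the calibration is good to about 2 mm. A picture is of the moment at which its call begins. There is no depth.
- bot.hand_in(): hands the job in; it is judged then, once.
The state is a dict: "t": time; "q": joint angles; "joint_vel": joint speeds; "joint_torque": joint torques, N m; "eef_pos": TCP position; "tool_rot": TCP orientation; "contact_force": force on the tool from outside, world axes, zero at the start; "torque": the same for the moment, N m; "gripper_width": opening from 0.0 (shut) to 1.0 (fully open); "grasp_force": force on a finger pad.
Only numpy, scipy, OpenCV 4.12 (cv2) and the standard library are available. Lean on these libraries where they do the work, as an engineer would, in place of code of your own. Each camera call takes 0.05 s, during which the arm holds its last target. There are 200 camera calls.

## Working session

There is one attempt and no reset: what is moved stays moved. The work goes in short steps, Python scripts to look and compute and a tool call to move; the robot and the scene stay as the last step left them, time stands still between calls to the robot, and variables do not carry over. Pictures are saved under pics/ and viewed, at most 10 in all, crops included, and the job is handed in when it is done.

Besides the shell and the picture viewer there is one more tool, called after "Call:" as a command line: name --argument value ..., lists and objects as JSON in quotes. servo_tool: Moves the arm, as the interface text tells. Its arguments: {"type":"object","properties":{"motion":{"type":"array"},"grip_force":{"type":"number"}},"required":["motion"]}

```bash
ls; mkdir -p pics
python3 - <<'E'
from station import bot
import cv2,numpy as np
np.set_printoptions(precision=4,suppress=True)
print(bot.get_obs(), bot.tcp_to_grasp)
for n in ["side","top","wrist"]:
    c=bot.read_camera(n); cv2.imwrite(f"pics/{n}0.png",c["img"][:,:,::-1]); print(n,c["K"],c["k1"],c["pose"])
E
```

```text
pics
{'t': 0.0, 'q': array([-1.2891,  0.4778,  0.0223,  1.5564, -0.0115,  1.1093, -0.0831]), 'joint_vel': array([ 0.0003, -0.0013, -0.0007,  0.001 , -0.0003, -0.0009, -0.0023]), 'joint_torque': array([ -0.0013, -59.6456,   1.6075, -28.1198,   0.0124,   0.0095,
         0.    ]), 'eef_pos': array([0.2563, 0.6238, 0.2303]), 'tool_rot': array([-0.0001,  0.1937,  0.9811, -0.0009]), 'contact_force': array([-0.0183,  0.4692,  0.0839]), 'torque': array([ 0.035 , -0.0175, -0.0304]), 'grasp_force': 0.0, 'gripper_width': 0.9987676626708792} 0.0187
side [[504.6747   0.     322.5151]
 [  0.     504.6747 193.63  ]
 [  0.       0.       1.    ]] -0.015800845802168558 [[ 0.8358 -0.3578  0.4165  0.0057]
 [-0.549  -0.5302  0.6462 -0.8734]
 [-0.0104 -0.7687 -0.6395  0.9388]
 [ 0.      0.      0.      1.    ]]
top [[406.1902   0.     320.7493]
 [  0.     406.1902 204.4833]
 [  0.       0.       1.    ]] -0.03925765983638175 [[-0.0016 -0.9979  0.0647  0.5169]
 [-0.9999  0.0008 -0.0128  0.0034]
 [ 0.0127 -0.0648 -0.9978  1.0568]
 [ 0.      0.      0.      1.    ]]
wrist [[353.9357   0.     321.0255]
 [  0.     353.9357 197.5907]
 [  0.       0.       1.    ]] -0.03622757037031824 [[ 0.3813  0.8924  0.2412  0.1953]
 [ 0.9244 -0.3677 -0.101   0.6499]
 [-0.0015  0.2615 -0.9652  0.3731]
 [ 0.      0.      0.      1.    ]]
```

View pics/top0.png

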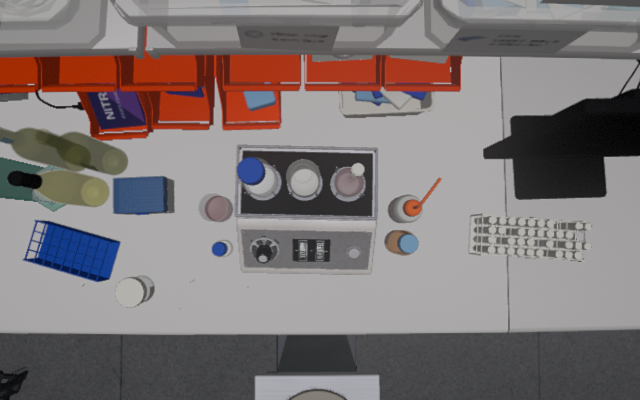

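View pics/side0.png

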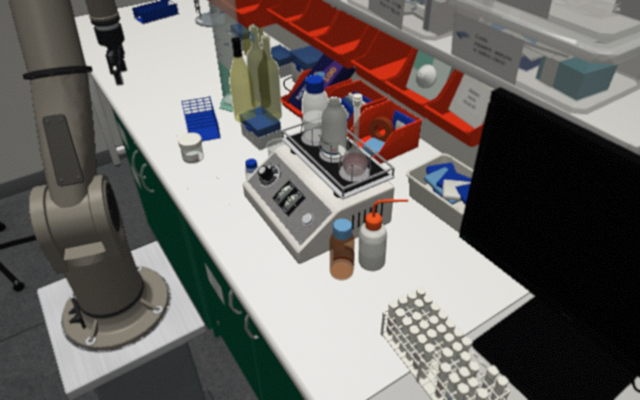

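The top view shows the panel at cols 240–375, rows 220–272, with the knob near (263,250), wheels near (303/319,250) and button near (353,253). The side view shows the knob near (267,173), wheels near (288,195) and button near (308,218). I'll zoom in on both for measuring.

Run:
```python
import cv2,numpy as np
t=cv2.imread("pics/top0.png")[212:282,230:385]; s=cv2.imread("pics/side0.png")[145:265,235:345]
t=cv2.resize(t,None,fx=5,fy=5,interpolation=cv2.INTER_CUBIC); s=cv2.resize(s,None,fx=5,fy=5,interpolation=cv2.INTER_CUBIC)
cv2.imwrite("pics/tc.png",t); cv2.imwrite("pics/sc.png",s)
```

```text
(no output)
```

View pics/tc.png

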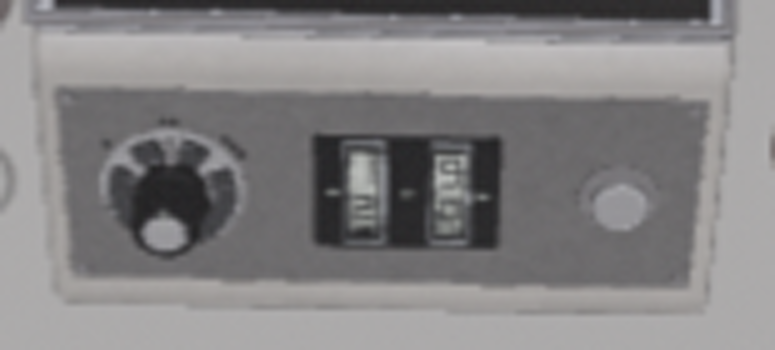

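View pics/sc.png

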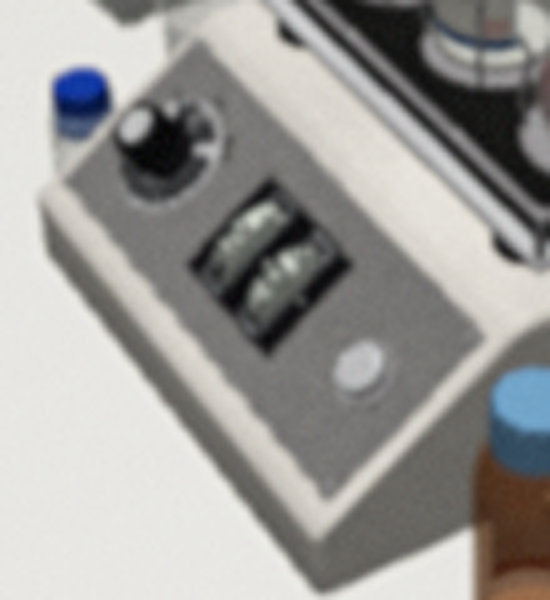

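The crops show the panel corners, button face and knob cap clearly. In the top crop they are TL (60,90), TR (712,102), BR (690,288), BL (77,275), button (621,207) and cap (164,233). In the side crop they are (200,42), (483,337), (327,497), (68,185), button (360,366) and cap (136,126). Next I'll fit the panel pose to these points.

```bash
cat > h.py <<'E'
import numpy as np,cv2
from scipy.spatial.transform import Rotation as R
from scipy.optimize import least_squares
np.set_printoptions(precision=4,suppress=True)
def proj(c,P):
    T=np.asarray(c["pose"]); p=(np.atleast_2d(P)-T[:3,3])@T[:3,:3]; s=p[:,:2]/p[:,2:]
    s=s*(1+c["k1"]*(s**2).sum(1,keepdims=True)); K=np.asarray(c["K"]); return s*[K[0,0],K[1,1]]+K[:2,2]
def Rp(yaw): return R.from_euler('z',yaw)*R.from_euler('y',-35,degrees=True)  # panel axes: x up slope,z normal toward robot
def mat(q): return R.from_quat(np.asarray(q)[[1,2,3,0]])
E
python3 - <<'E'
from h import *
from station import bot
print(Rp(0).as_matrix())
P=np.array([[56,150,0],[56,-150,0],[-56,-150,0],[-56,150,0],[0,-112,11.5],[0,98,35.5]])/1e3
t=np.array([[60,90],[712,102],[690,288],[77,275],[621,207],[164,233]]);s=np.array([[200,42],[483,337],[327,497],[68,185],[360,366],[136,126]])
ct,cs=bot.read_camera("top"),bot.read_camera("side")
t=(t+.5)/5-.5+[230,212]; s=(s+.5)/5-.5+[235,145]
def f(v,full=0):
    W=Rp(v[3]).apply(P)+v[:3]
    return np.concatenate([(proj(ct,W)-t).ravel(),(proj(cs,W)-s).ravel()])
r=least_squares(f,[.4,0,.095,0],loss='soft_l1'); print(r.x,f(r.x).reshape(2,-1,2).round(2).tolist())
for z in (.095,):
    r=least_squares(lambda v:f([v[0],v[1],z,v[2]]),[.4,0,0]); print(r.x,f([r.x[0],r.x[1],z,r.x[2]]).reshape(2,-1,2).round(2).tolist())
E
```

```text
[[ 0.8192 -0.     -0.5736]
 [ 0.      1.     -0.    ]
 [ 0.5736  0.      0.8192]]
[ 0.4729  0.0252  0.0954 -0.0242] [[[-0.83, -1.09], [0.05, -0.5], [0.2, 0.02], [-0.65, -0.1], [0.32, 0.63], [0.42, -0.07]], [[-0.28, -1.07], [1.21, 0.33], [0.4, 1.82], [-1.25, -0.66], [-0.7, 0.42], [-0.28, 0.17]]]
[ 0.473   0.0254 -0.024 ] [[[-0.87, -1.11], [-0.06, -0.54], [0.12, -0.04], [-0.68, -0.13], [0.24, 0.59], [0.37, -0.1]], [[-0.29, -0.97], [1.2, 0.41], [0.41, 1.89], [-1.25, -0.56], [-0.7, 0.51], [-0.28, 0.26]]]
```

```bash
cat >> h.py <<'E'
PO=[0.473,0.0253,0.095]; YAW=-0.024
def P2W(p): return Rp(YAW).apply(np.asarray(p,float))+PO
def W2P(w): return Rp(YAW).inv().apply(np.asarray(w,float)-PO)
def goal(o,p,spin=0):
    """shift + turn (5deg units) to put TCP at panel point p (m), tool z into panel, spin deg cw"""
    Rt=Rp(YAW)*R.from_matrix([[-1,0,0],[0,1,0],[0,0,-1]])*R.from_euler('z',spin,degrees=True)
    R0=mat(o["tool_rot"]); return R0.inv().apply(P2W(p)-o["eef_pos"]), np.degrees((R0.inv()*Rt).as_rotvec())/5
def st(o):
    Rt=(Rp(YAW)*R.from_matrix([[-1,0,0],[0,1,0],[0,0,-1]])).inv()*mat(o["tool_rot"])
    print("t %.2f"%o["t"],"panel mm",W2P(o["eef_pos"])*1e3,"rot deg",np.degrees(Rt.as_rotvec()),"F panel",Rp(YAW).inv().apply(o["contact_force"]),"grip",o["gripper_width"],o["grasp_force"],"q",o["q"])
E
python3 - <<'E'
from h import *
from station import bot
o=bot.get_obs(); st(o)
c=bot.read_camera("wrist"); R0=mat(o["tool_rot"]); print(R0.as_matrix()); T=np.array(c["pose"])
print("cam in tool",R0.inv().apply(T[:3,3]-o["eef_pos"]),R0.inv().as_matrix()@T[:3,:3])
for s in (0,-25,180): print(s,goal(o,[0,.05,.15],s))
E
```

```text
t 0.25 panel mm [-111.2436  593.436   243.7224] rot deg [ 6.4494 34.6105 20.2854] F panel [0.111  0.5438 0.1902] grip 1.0000174478629795 0.0 q [-1.2891  0.4774  0.0224  1.5559 -0.0115  1.1093 -0.0831]
[[-0.925   0.38   -0.0003]
 [ 0.38    0.925  -0.0008]
 [-0.     -0.0009 -1.    ]]
cam in tool [ 0.0663  0.0007 -0.1427] [[-0.0014 -0.9652 -0.2614]
 [ 1.     -0.0014 -0.0002]
 [-0.0002 -0.2614  0.9652]]
0 (array([-0.3297, -0.4556,  0.0134]), array([-1.2899, -6.9221, -4.0571]))
-25 (array([-0.3297, -0.4556,  0.0134]), array([ 0.2439, -7.1852, -8.8949]))
180 (array([-0.3297, -0.4556,  0.0134]), array([-9.6115,  1.791 , 30.4775]))
```

Call:
servo_tool --motion '[[[-0.33, -0.456, 0.013, -1.29, -6.92, -4.06, 1], [-0.33, -0.456, 0.013, -1.29, -6.92, -4.06, 1], [-0.33, -0.456, 0.013, -1.29, -6.92, -4.06, 1], [-0.33, -0.456, 0.013, -1.29, -6.92, -4.06, 1], [-0.33, -0.456, 0.013, -1.29, -6.92, -4.06, 1], [-0.33, -0.456, 0.013, -1.29, -6.92, -4.06, 1], [-0.33, -0.456, 0.013, -1.29, -6.92, -4.06, 1], [-0.33, -0.456, 0.013, -1.29, -6.92, -4.06, 1], [-0.33, -0.456, 0.013, -1.29, -6.92, -4.06, 1], [-0.33, -0.456, 0.013, -1.29, -6.92, -4.06, 1], [-0.33, -0.456, 0.013, -1.29, -6.92, -4.06, 1], [-0.33, -0.456, 0.013, -1.29, -6.92, -4.06, 1], [-0.33, -0.456, 0.013, -1.29, -6.92, -4.06, 1], [-0.33, -0.456, 0.013, -1.29, -6.92, -4.06, 1], [-0.33, -0.456, 0.013, -1.29, -6.92, -4.06, 1], [-0.33, -0.456, 0.013, -1.29, -6.92, -4.06, 1], [-0.33, -0.456, 0.013, -1.29, -6.92, -4.06, 1], [-0.33, -0.456, 0.013, -1.29, -6.92, -4.06, 1], [-0.33, -0.456, 0.013, -1.29, -6.92, -4.06, 1], [-0.33, -0.456, 0.013, -1.29, -6.92, -4.06, 1]]]'

```text
t: 1.97
eef_pos: [0.357, 0.186, 0.2409]
tool_rot: [0.287, 0.015, 0.958, 0.013]
contact_force: [-0.2, -0.1, -0.6]
gripper_width: 0.999
grasp_force: 0.0
```

Run:
```python
from h import *
from station import bot
o=bot.get_obs(); st(o); print(goal(o,[0,.05,.15]))
c=bot.read_camera("wrist"); cv2.imwrite("pics/w1.png",c["img"][:,:,::-1]); np.savez("w1.npz",**c)
```

```text
t 1.97 panel mm [-14.417  157.8754 188.2428] rot deg [-1.6964  1.7001  0.9654] F panel [-0.492  -0.0922 -0.4311] grip 0.9986070979899085 0.0 q [ 0.1057 -0.2425 -0.9377  2.4347  0.4851  0.4925  0.2925]
(array([-0.0173, -0.1087,  0.0346]), array([ 0.3393, -0.34  , -0.1931]))
```

View pics/w1.png

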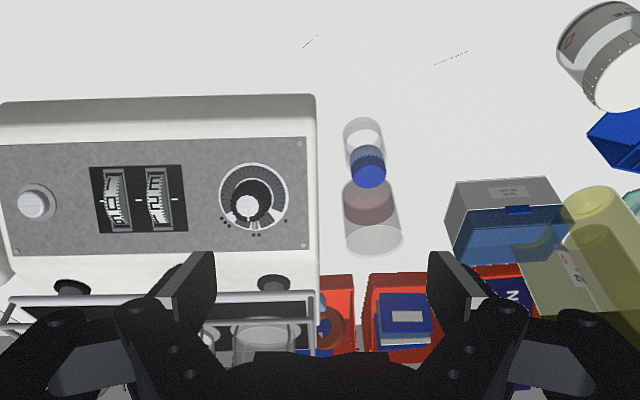

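The wrist view is upside down, with the robot side at the top. It shows the button at (32,203), the right wheel at (116,200), the left wheel at (160,200), the knob cap at (246,206), and panel corners at (307,137) and (311,255). Joint 4 is close to its limit, so I'll move nearer to the panel.

Run:
```python
from h import *
c=dict(np.load("w1.npz"))
P=np.array([[-56,150,0],[56,150,0],[0,-112,11.5],[0,98,35.5],[0,8,14],[0,-32,14]])/1e3
print(proj(c,P2W(P)))
im=cv2.rotate(c["img"][:,:,::-1][150:260,0:320],cv2.ROTATE_180)
im=im[:,10:240]
cv2.imwrite("pics/w1c.png",cv2.resize(im,None,fx=3.4,fy=3.4,interpolation=cv2.INTER_CUBIC))
```

```text
[[305.2844 135.5591]
 [308.5345 248.873 ]
 [ 28.085  204.0908]
 [246.3714 205.0474]
 [153.0673 201.5888]
 [110.1956 202.6592]]
```

View pics/w1c.png

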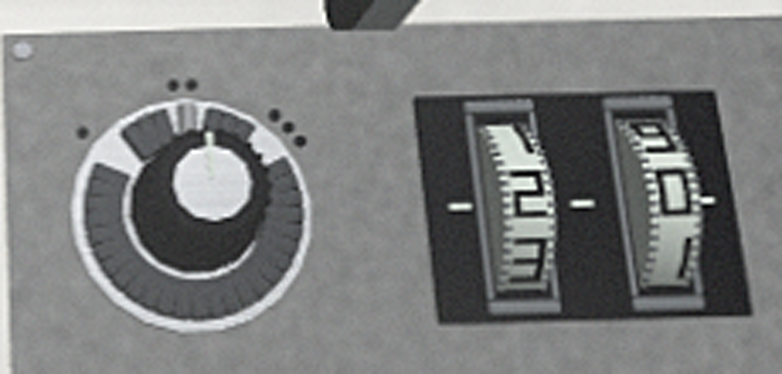

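The left wheel is on 2 and the right on 0, and the pin points straight up. The knob prediction agrees to about 1 px, so I'll approach along its axis.

Run:
```python
from h import *
from station import bot
print(goal(bot.get_obs(),[0,.098,.07]))
```

```text
(array([-0.0174, -0.058 ,  0.1157]), array([ 0.2662, -0.3265, -0.2669]))
```

Call:
servo_tool --motion '[[[-0.0174, -0.058, 0.03, 0.27, -0.33, -0.27, 0.8], [-0.0174, -0.058, 0.06, 0.27, -0.33, -0.27, 0.8], [-0.0174, -0.058, 0.09, 0.27, -0.33, -0.27, 0.8], [-0.0174, -0.058, 0.1155, 0.27, -0.33, -0.27, 0.8], [-0.0174, -0.058, 0.1155, 0.27, -0.33, -0.27, 0.8], [-0.0174, -0.058, 0.1155, 0.27, -0.33, -0.27, 0.8], [-0.0174, -0.058, 0.1155, 0.27, -0.33, -0.27, 0.8], [-0.0174, -0.058, 0.1155, 0.27, -0.33, -0.27, 0.8], [-0.0174, -0.058, 0.1155, 0.27, -0.33, -0.27, 0.8], [-0.0174, -0.058, 0.1155, 0.27, -0.33, -0.27, 0.8]]]'

```text
t: 2.85
eef_pos: [0.4489, 0.1384, 0.1545]
tool_rot: [0.288, 0.011, 0.958, -0.0]
contact_force: [-0.0, 0.9, 0.1]
gripper_width: 0.802
grasp_force: 0.0
```

Run:
```python
from h import *
from station import bot
o=bot.get_obs(); st(o)
c=bot.read_camera("wrist"); cv2.imwrite("pics/w2.png",c["img"][:,:,::-1]); np.savez("w2.npz",**c)
P=np.array([[-56,150,0],[56,150,0],[0,-112,11.5],[0,98,35.5],[0,8,14],[0,-32,14]])/1e3
print(proj(c,P2W(P)))
print(goal(o,[0,.098,.07]),goal(o,[0,.098,.012]))
```

```text
t 2.85 panel mm [ 12.1396 112.4969  64.13  ] rot deg [-0.368   1.5208  0.0259] F panel [0.0063 0.9305 0.0981] grip 0.8023680290278469 0.0 q [ 0.5974  0.3747 -1.4051  2.4346  1.4607  0.7438 -0.3741]
[[384.8925 101.2011]
 [377.8835 280.9632]
 [-56.0918 202.5502]
 [291.0911 213.1859]
 [136.6395 203.111 ]
 [ 68.6933 203.2971]]
(array([ 0.0123, -0.0145, -0.0056]), array([ 0.0736, -0.3042, -0.0052])) (array([ 0.0107, -0.0148,  0.0523]), array([ 0.0736, -0.3042, -0.0052]))
```

View pics/w2.png

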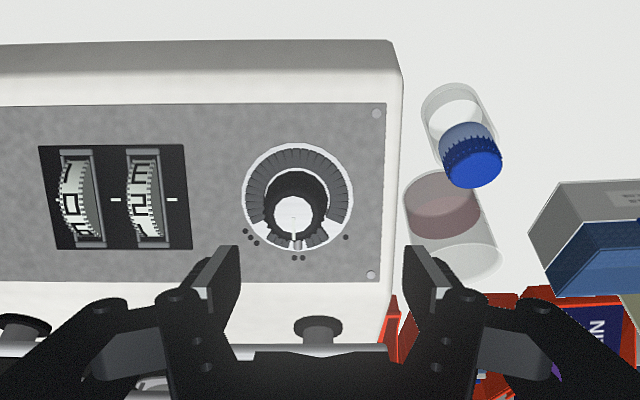

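The arm is folded up against its joint 4 and joint 3 limits. I'll fit a small kinematic model from the poses seen so far, so I can choose a reachable posture.

```bash
cat > fk.py <<'E'
from h import *
import itertools,json
from station import bot
D=[([-1.2891,.4778,.0223,1.5564,-.0115,1.1093,-.0831],[.2563,.6238,.2303],[-.0001,.1937,.9811,-.0009]),
([0.1057,-0.2425,-0.9377,2.4347,0.4851,0.4925,0.2925],[0.357,0.186,0.2409],[0.287,0.015,0.958,0.013]),]
o=bot.get_obs(); D.append((o["q"],o["eef_pos"],o["tool_rot"]))
def chain(q,s):
    ax=['z','y','z','y','z','y','z']; r=R.identity(); out=[]
    for a,k,v in zip(ax,s,q): r=r*R.from_euler(a,k*v); out.append(r)
    return out
if __name__=="__main__":
    best=[]
    for s in itertools.product([1,-1],repeat=7):
        Rs=[chain(q,s)[-1].inv()*mat(t) for q,p,t in D]
        e=max((Rs[0].inv()*x).magnitude() for x in Rs[1:]); best.append((e,s,Rs[0].as_rotvec()))
    best.sort(key=lambda b:b[0]); print(*best[:3],sep="\n")
    s=best[0][1]
    A=[];b=[]
    for q,p,t in D:
        r=[x.as_matrix() for x in chain(q,s)]
        # offsets: base z; after j1: x ; after j2/j3: z, x ; after j4/5: x,z ; after j7: z,x
        A.append(np.c_[[0,0,1],r[2][:,2],r[2][:,0],r[4][:,2],r[4][:,0],r[6][:,2],r[5][:,0]]); b.append(p)
    A=np.vstack(A);b=np.hstack(b)
    for cols in ([0,1,3,5],[0,1,2,3,5],[0,1,2,3,4,5],range(7)):
        cols=list(cols); x,*_=np.linalg.lstsq(A[:,cols],b,rcond=None); print(cols,x,np.abs(A[:,cols]@x-b).max())
E
python3 fk.py
```

```text
(0.0007589883774675283, (-1, 1, -1, 1, -1, 1, -1), array([ 0.0001, -0.    ,  1.5709]))
(0.7453663388808919, (1, 1, 1, 1, 1, 1, 1), array([ 0.0025, -0.0025, -0.7912]))
(0.7516363421188063, (-1, 1, -1, 1, -1, 1, 1), array([ 0.0001, -0.    ,  1.7371]))
[0, 1, 3, 5] [0.2799 0.565  0.4408 0.3668] 0.06525675515058538
[0, 1, 2, 3, 5] [ 0.3255  0.5872 -0.0666  0.5026  0.408 ] 0.06363156347836924
[0, 1, 2, 3, 4, 5] [ 0.3544  0.5345 -0.037   0.5427  0.0703  0.3042] 0.06102990570251812
[0, 1, 2, 3, 4, 5, 6] [ 0.4474  0.5694 -0.1558  0.4841  0.136   0.4557 -0.1761] 0.060038983638964066
```

Call:
servo_tool --motion '[[[0, 0, -0.03, 0, 0, 0, 0.8], [0, 0, -0.06, 0, 0, 0, 0.8], [0, 0, -0.08, 0, 1, 0, 0.8], [0, 0, -0.08, 0, 2, 0, 0.8]]]'

```text
t: 3.23
eef_pos: [0.4089, 0.1206, 0.1953]
tool_rot: [0.246, 0.011, 0.969, -0.034]
contact_force: [-0.2, 0.1, -1.0]
gripper_width: 0.796
grasp_force: 0.0
```

```bash
cat > log.py <<'E'
from h import *
from station import bot
import json
o=bot.get_obs(); st(o)
open("log.jsonl","a").write(json.dumps([list(map(float,o[k])) for k in("q","eef_pos","tool_rot")])+"\n")
E
python3 log.py
```

```text
t 3.23 panel mm [  3.1038  93.688  120.2187] rot deg [ 3.3311  6.5154 -1.1494] F panel [-0.7579  0.0852 -0.6601] grip 0.7957326421541816 0.0 q [ 0.6617 -0.0146 -1.3042  2.4004  0.7548  0.5004  0.2761]
```

Call:
servo_tool --motion '[[[0, 0.02, -0.03, 0, 1.5, 0, 0.8], [0, 0.04, -0.06, 0, 3, 0, 0.8], [0, 0.08, -0.06, 0, 4, 0, 0.8], [0, 0.1, -0.06, 0, 5, 0, 0.8]]]'

```text
t: 3.57
eef_pos: [0.3876, 0.2079, 0.2438]
tool_rot: [0.084, 0.02, 0.996, -0.035]
contact_force: [0.9, 1.0, 0.3]
gripper_width: 0.8
grasp_force: 0.0
```

```bash
python3 log.py
```

```text
t 3.57 panel mm [ 11.873  180.5237 173.3899] rot deg [ 3.9768 25.281  -0.2946] F panel [ 0.8374  0.982  -0.2781] grip 0.8004256097974946 0.0 q [ 0.5054  0.2022 -1.3526  2.0869  0.4451  0.9972  0.4518]
```

Call:
servo_tool --motion '[[[-0.04, 0, 0, 0, 0, 1.4, 0.8], [-0.08, 0, 0, 0, 0, 2.8, 0.8], [-0.1, 0, 0, 0, 0, 4, 0.8], [-0.1, 0, 0, 0, 0, 4, 0.8]]]'

```text
t: 3.9
eef_pos: [0.49, 0.2052, 0.2569]
tool_rot: [0.085, 0.195, 0.977, -0.014]
contact_force: [0.2, 0.3, 0.0]
gripper_width: 0.801
grasp_force: 0.0
```

```bash
python3 log.py
```

```text
t 3.90 panel mm [103.2708 180.2375 125.3677] rot deg [ 7.8903 24.7143 19.8521] F panel [ 0.1544  0.2696 -0.0673] grip 0.8010403997800069 0.0 q [ 0.3532  0.3449 -1.1432  1.9047  0.5399  1.0734  0.1629]
```

```bash
cat > fit.py <<'E'
from h import *
import json
D=[([-1.2891,.4778,.0223,1.5564,-.0115,1.1093,-.0831],[.2563,.6238,.2303]),
([0.1057,-0.2425,-0.9377,2.4347,0.4851,0.4925,0.2925],[0.357,0.186,0.2409]),
([0.5974,0.3747,-1.4051,2.4346,1.4607,0.7438,-0.3741],[.4489,.1384,.1545])]+[(a[0],a[1]) for a in map(json.loads,open("log.jsonl"))]
def chain(q):
    r=R.identity(); out=[]
    for a,k,v in zip('zyzyzyz',(-1,1,-1,1,-1,1,-1),q): r=r*R.from_euler(a,k*v); out.append(r)
    return out
def cols(q):
    r=[np.eye(3)]+[x.as_matrix() for x in chain(q)]
    return np.c_[r[0][:,2],r[1][:,0],r[2][:,1],r[3][:,2],r[3][:,0],r[4][:,1],r[5][:,2],r[5][:,0],r[6][:,0],r[6][:,1],r[7][:,2]]
n=["z0","x1","y2","z3","x3","y4","z5","x5","x6","y6","z7"]
if __name__=="__main__":
    A=np.vstack([cols(q) for q,p in D]); b=np.hstack([p for q,p in D])
    for sel in ([0,3,6,10],[0,1,3,6,10],[0,3,4,6,7,10],[0,3,4,6,7,8,10],[0,1,3,4,6,7,8,10],range(11)):
        sel=list(sel); x,*_=np.linalg.lstsq(A[:,sel],b,rcond=None); print(dict(zip([n[i] for i in sel],x.round(4))),np.abs(A[:,sel]@x-b).max().round(4))
E
python3 fit.py
```

```text
{'z0': np.float64(0.2661), 'z3': np.float64(0.5866), 'z5': np.float64(0.4288), 'z7': np.float64(0.3822)} 0.0657
{'z0': np.float64(0.2623), 'x1': np.float64(0.0574), 'z3': np.float64(0.4974), 'z5': np.float64(0.4265), 'z7': np.float64(0.2872)} 0.0618
{'z0': np.float64(0.3252), 'z3': np.float64(0.5916), 'x3': np.float64(-0.06), 'z5': np.float64(0.5114), 'x5': np.float64(0.025), 'z7': np.float64(0.3863)} 0.0623
{'z0': np.float64(0.3813), 'z3': np.float64(0.5957), 'x3': np.float64(-0.1136), 'z5': np.float64(0.5006), 'x5': np.float64(0.0618), 'x6': np.float64(-0.077), 'z7': np.float64(0.4383)} 0.0608
{'z0': np.float64(0.3225), 'x1': np.float64(0.0386), 'z3': np.float64(0.5269), 'x3': np.float64(-0.0528), 'z5': np.float64(0.4588), 'x5': np.float64(0.0389), 'x6': np.float64(-0.0441), 'z7': np.float64(0.3399)} 0.0606
{'z0': np.float64(0.2869), 'x1': np.float64(-0.0), 'y2': np.float64(-0.0305), 'z3': np.float64(0.5418), 'x3': np.float64(0.0002), 'y4': np.float64(-0.0314), 'z5': np.float64(0.4725), 'x5': np.float64(-0.0001), 'x6': np.float64(0.0001), 'y6': np.float64(-0.0004), 'z7': np.float64(0.3268)} 0.0
```

```bash
cat > ik.py <<'E'
from fit import *
A=np.vstack([cols(q) for q,p in D]); b=np.hstack([p for q,p in D]); X=np.linalg.lstsq(A,b,rcond=None)[0]
LO=np.array([-2.96,-.34,-1.41,.24,-1.37,.17,-2.96]);HI=np.array([2.96,2.1,1.46,2.44,4.51,1.92,2.96])
E0=R.from_euler('z',np.pi/2)
def fk(q): return cols(q)@X, chain(q)[-1]*E0
FL=R.from_matrix([[-1,0,0],[0,1,0],[0,0,-1]])
def tool(spin,tilt,az=0):
    """tilt deg toward azimuth (spin+az) cone; spin turns about panel normal"""
    return Rp(YAW)*FL*R.from_euler('z',spin,degrees=True)*R.from_euler('z',az,degrees=True)*R.from_euler('y',tilt,degrees=True)*R.from_euler('z',-az,degrees=True)
def ik(p,Rt,q0,reg=1e-3):
    f=lambda q:np.r_[(fk(q)[0]-p)*10,(Rt.inv()*fk(q)[1]).as_rotvec()*3,reg*(q-q0)]
    q0=np.clip(q0,LO+1e-3,HI-1e-3)
    r=least_squares(f,q0,bounds=(LO,HI)); pe=np.linalg.norm(fk(r.x)[0]-p); re=(Rt.inv()*fk(r.x)[1]).magnitude()
    return r.x,pe*1e3,np.degrees(re)
def gcen(p,Rt,g=.0187): # TCP so that grasp point is at panel point p
    return P2W(p)+Rt.apply([0,0,g])
E
cat > s1.py <<'E'
from ik import *
q0=np.array([0.3532,0.3449,-1.1432,1.9047,0.5399,1.0734,0.1629])
for tilt in (8,11,14):
  for c in (0,20,-20):
    out=[]
    for z in (.030,.042):
      for s in (c-25,c,c+25):
        Rt=tool(s,tilt); q,pe,re=ik(gcen([0,.098,z],Rt),Rt,q0); out.append((round(pe,1),round(re,1),round(float(np.minimum(q-LO,HI-q).min()),2)))
    print(tilt,c,out, q)
E
python3 s1.py
```

```text
8 0 [(np.float64(0.0), np.float64(0.0), 0.06), (np.float64(0.0), np.float64(0.0), 0.05), (np.float64(0.0), np.float64(0.0), 0.03), (np.float64(0.0), np.float64(0.0), 0.05), (np.float64(0.0), np.float64(0.0), 0.05), (np.float64(0.0), np.float64(0.0), 0.03)] [ 0.5526  0.43   -1.219   2.4127  1.4814  0.6027 -0.7174]
8 20 [(np.float64(0.0), np.float64(0.0), 0.06), (np.float64(0.0), np.float64(0.0), 0.04), (np.float64(0.0), np.float64(0.0), 0.01), (np.float64(0.0), np.float64(0.0), 0.05), (np.float64(0.0), np.float64(0.0), 0.03), (np.float64(0.0), np.float64(0.0), 0.01)] [ 0.6949  0.5639 -1.3983  2.4342  1.5939  0.7191 -1.1047]
8 -20 [(np.float64(0.0), np.float64(0.0), 0.06), (np.float64(0.0), np.float64(0.0), 0.06), (np.float64(0.0), np.float64(0.0), 0.05), (np.float64(0.0), np.float64(0.0), 0.05), (np.float64(0.0), np.float64(0.0), 0.05), (np.float64(0.0), np.float64(0.0), 0.04)] [ 0.4582  0.3979 -1.1436  2.3963  1.4057  0.6185 -0.3424]
11 0 [(np.float64(0.0), np.float64(0.0), 0.09), (np.float64(0.0), np.float64(0.0), 0.08), (np.float64(0.0), np.float64(0.0), 0.06), (np.float64(0.0), np
[... 1048 characters left out ...]
, 0.07)] [ 0.4099  0.3157 -0.9551  2.3697  1.1186  0.385  -0.344 ]
14 20 [(np.float64(0.0), np.float64(0.0), 0.12), (np.float64(0.0), np.float64(0.0), 0.09), (np.float64(0.0), np.float64(0.0), 0.04), (np.float64(0.0), np.float64(0.0), 0.11), (np.float64(0.0), np.float64(0.0), 0.08), (np.float64(0.0), np.float64(0.0), 0.03)] [ 0.5709  0.3604 -1.0914  2.4068  1.3779  0.3468 -0.8816]
14 -20 [(np.float64(0.0), np.float64(0.0), 0.12), (np.float64(0.0), np.float64(0.0), 0.13), (np.float64(0.0), np.float64(0.0), 0.11), (np.float64(0.0), np.float64(0.0), 0.12), (np.float64(0.0), np.float64(0.0), 0.12), (np.float64(0.0), np.float64(0.0), 0.1)] [ 0.4156  0.361  -1.0389  2.3365  1.1105  0.5467 -0.0348]
```

```bash
cat >> ik.py <<'E'
def togo(o,p,Rt,g=0.):
    R0=mat(o["tool_rot"]); return R0.inv().apply(gcen(p,Rt,g)-o["eef_pos"]), np.degrees((R0.inv()*Rt).as_rotvec())/5
E
python3 - <<'E'
from ik import *
from station import bot
o=bot.get_obs(); Rt=tool(-40,13)
print(togo(o,[0,.098,.076],Rt,.012)); print(ik(gcen([0,.098,.076],Rt,.012),Rt,o["q"]))
E
```

```text
(array([ 0.0362, -0.0974,  0.1053]), array([  1.5428,  -3.0334, -11.6437]))
(array([ 0.3798,  0.3212, -1.1867,  2.3409,  1.1105,  0.8079,  0.5822]), np.float64(1.9811828943729638e-05), np.float64(6.81394994565195e-06))
```

Call:
servo_tool --motion '[[[0.036, -0.097, 0.03, 1.54, -3.03, -11.64, 0.8], [0.036, -0.097, 0.05, 1.54, -3.03, -11.64, 0.8], [0.036, -0.097, 0.07, 1.54, -3.03, -11.64, 0.8], [0.036, -0.097, 0.09, 1.54, -3.03, -11.64, 0.8], [0.036, -0.097, 0.105, 1.54, -3.03, -11.64, 0.8], [0.036, -0.097, 0.105, 1.54, -3.03, -11.64, 0.8], [0.036, -0.097, 0.105, 1.54, -3.03, -11.64, 0.8], [0.036, -0.097, 0.105, 1.54, -3.03, -11.64, 0.8], [0.036, -0.097, 0.105, 1.54, -3.03, -11.64, 0.8], [0.036, -0.097, 0.105, 1.54, -3.03, -11.64, 0.8], [0.036, -0.097, 0.105, 1.54, -3.03, -11.64, 0.8], [0.036, -0.097, 0.105, 1.54, -3.03, -11.64, 0.8], [0.036, -0.097, 0.105, 1.54, -3.03, -11.64, 0.8], [0.036, -0.097, 0.105, 1.54, -3.03, -11.64, 0.8]]]'

```text
t: 5.07
eef_pos: [0.4334, 0.1208, 0.1449]
tool_rot: [0.175, -0.305, 0.925, -0.141]
contact_force: [-0.4, -0.4, -0.2]
gripper_width: 0.801
grasp_force: 0.0
```

```bash
cat > kn.py <<'E'
from ik import *
from station import bot
o=bot.get_obs(); st(o); Rt=tool(-40,13)
for z in (.076,.026): print(z,togo(o,[0,.098,z],Rt,.012))
c=bot.read_camera("wrist"); cv2.imwrite("pics/w3.png",c["img"][:,:,::-1])
pr=proj(c,P2W([[0,.098,.0355],[0,-.112,.0115],[0,.008,.014]])); print(pr)
u,v=pr[0].astype(int); g=c["img"][max(v-30,0):v+30,u-30:u+30].astype(int)
m=(g.min(2)>170).astype(np.uint8); n,l,s,ce=cv2.connectedComponentsWithStats(m)
for i in range(1,n):
    if s[i,4]>50: print(s[i],ce[i]+[u-30,max(v-30,0)])
E
python3 kn.py
```

```text
t 5.07 panel mm [-5.6482 94.4759 64.8956] rot deg [  4.4263  12.7532 -40.2415] F panel [-0.4099 -0.4577  0.0477] grip 0.801498683167759 0.0 q [ 0.3723  0.3124 -1.1743  2.3469  1.101   0.7967  0.5946]
0.076 (array([-0.0039, -0.001 , -0.0003]), array([ 0.0298, -0.0442,  0.0882]))
0.026 (array([-0.0154, -0.0012,  0.0484]), array([ 0.0298, -0.0442,  0.0882]))
[[318.358  258.2594]
 [ 48.687   20.8162]
 [199.8185 150.4851]]
[  12   14   38   39 1103] [318.4062 260.7144]
```

Call:
servo_tool --motion '[[[-0.006, 0, 0.024, 0, 0, 0, 0.8], [-0.013, 0, 0.04, 0, 0, 0.1, 0.7], [-0.013, 0, 0.0487, 0, 0, 0.1, 0.6], [-0.013, 0, 0.0487, 0, 0, 0.1, 0.6], [-0.013, 0, 0.0487, 0, 0, 0.1, 0.6], [-0.013, 0, 0.0487, 0, 0, 0.1, 0.6]]]'

```text
t: 5.62
eef_pos: [0.4627, 0.1213, 0.1041]
tool_rot: [0.175, -0.301, 0.927, -0.14]
contact_force: [-0.5, 0.2, -0.7]
gripper_width: 0.596
grasp_force: 0.0
```

```bash
python3 kn.py
```

```text
t 5.62 panel mm [-5.1361 95.7143 14.6507] rot deg [  4.4397  12.7622 -39.804 ] F panel [-0.8368  0.2021 -0.2531] grip 0.5961670365064154 0.0 q [ 0.2789  0.4535 -1.0688  2.3276  1.2808  0.8286  0.4611]
0.076 (array([ 0.0087, -0.0014, -0.049 ]), array([ 0.0378, -0.0479,  0.0013]))
0.026 (array([-0.0027, -0.0015, -0.0003]), array([ 0.0378, -0.0479,  0.0013]))
[[316.3198 282.2364]
 [-33.9397 -27.1372]
 [159.0116 137.696 ]]
[   5    8   52   52 2071] [316.4771 285.7349]
```

View pics/w3.png

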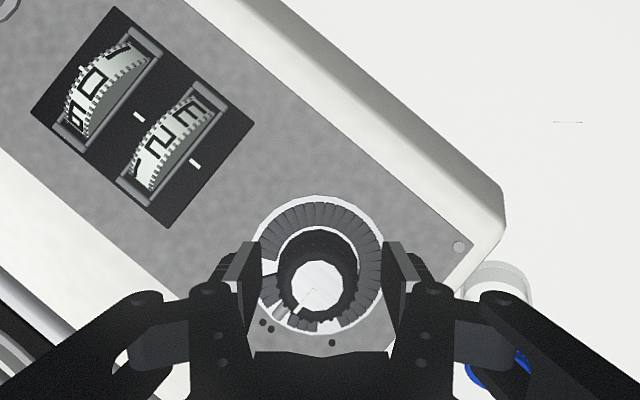

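The open fingers straddle the knob, with the cap at (316,286) and the fingers at cols ~250 and ~390. Closing.

Call:
servo_tool --motion '[[[-0.003, -0.001, 0, 0, 0, 0, 0.4], [-0.003, -0.001, 0, 0, 0, 0, 0.2], [-0.003, -0.001, 0, 0, 0, 0, 0.2], [-0.003, -0.001, 0, 0, 0, 0, 0.2], [-0.003, -0.001, 0, 0, 0, 0, 0.2], [-0.003, -0.001, 0, 0, 0, 0, 0.2]]]' --grip_force 60

```text
t: 6.17
eef_pos: [0.4663, 0.1225, 0.1059]
tool_rot: [0.176, -0.301, 0.926, -0.141]
contact_force: [-2.3, 0.2, 6.3]
gripper_width: 0.349
grasp_force: 58.6
```

Run:
```python
from ik import *
from station import bot
o=bot.get_obs(); st(o)
R0=mat(o["tool_rot"]); n=R0.inv().apply(Rp(YAW).apply([0,0,1])); print("normal in tool",n, "torque",o["torque"])
# pivot: axis point; TCP offset from axis
tp=W2P(o["eef_pos"])-[0,.098,0]; 
for a in (10,20,30,40,50,52):
    r=R.from_rotvec(-np.radians(a)*np.array([0,0,1]))   # cw seen facing panel
    d=r.apply(tp)-tp; print(a,R0.inv().apply(Rp(YAW).apply(d+[0,0,.010])), -n*a/5)
```

```text
t 6.17 panel mm [-1.1533 96.985  14.1705] rot deg [  4.5045  12.6388 -39.8152] F panel [1.7388 0.1861 6.427 ] grip 0.34860117046355615 58.634153563652944 q [ 0.2789  0.4544 -1.0684  2.32    1.2784  0.8318  0.4682]
normal in tool [ 0.2275  0.0015 -0.9738] torque [-0.1397  0.2737 -0.1334]
10 [ 0.0023  0.0003 -0.0097] [-0.4549 -0.003   1.9476]
20 [ 0.0022  0.0005 -0.0098] [-0.9098 -0.006   3.8951]
30 [ 0.0021  0.0008 -0.0098] [-1.3647 -0.0091  5.8427]
40 [ 0.0019  0.001  -0.0098] [-1.8197 -0.0121  7.7903]
50 [ 0.0018  0.0012 -0.0099] [-2.2746 -0.0151  9.7379]
52 [ 0.0017  0.0012 -0.0099] [-2.3656 -0.0157 10.1274]
```

Call:
servo_tool --motion '[[[0.0006, 0, -0.0025, 0, 0, 0, 0.2], [0.0012, 0, -0.005, 0, 0, 0, 0.2], [0.0018, 0, -0.0075, 0, 0, 0, 0.2], [0.0023, 0, -0.01, 0, 0, 0, 0.2], [0.0025, 0, -0.0107, 0, 0, 0, 0.2], [0.0025, 0, -0.0107, 0, 0, 0, 0.2]]]'

```text
t: 6.67
eef_pos: [0.4602, 0.1226, 0.1146]
tool_rot: [0.176, -0.301, 0.927, -0.14]
contact_force: [5.6, 1.7, -6.1]
gripper_width: 0.346
grasp_force: 59.8
```

Run:
```python
from h import *
from station import bot
st(bot.get_obs())
```

```text
t 6.67 panel mm [-1.1259 96.9399 24.6967] rot deg [  4.4407  12.6592 -39.7735] F panel [ 1.0988  1.8362 -8.17  ] grip 0.3458224890400593 59.76936936378479 q [ 0.2952  0.4263 -1.0882  2.3245  1.2426  0.8248  0.4919]
```

Call:
servo_tool --motion '[[[0, 0, 0, -0.23, 0, 0.97, 0.2], [0, 0, 0, -0.46, 0, 1.95, 0.2], [0, 0.0003, 0, -0.68, 0, 2.92, 0.2], [0, 0.0004, 0, -0.91, 0, 3.9, 0.2], [0, 0.0005, 0, -1.14, 0, 4.87, 0.2], [0, 0.0006, 0, -1.36, 0, 5.84, 0.2], [-0.0002, 0.0007, 0, -1.59, 0, 6.82, 0.2], [-0.0003, 0.0008, 0, -1.82, 0, 7.79, 0.2], [-0.0004, 0.0009, 0, -2.05, 0, 8.76, 0.2], [-0.0005, 0.001, 0, -2.28, 0, 9.74, 0.2], [-0.0005, 0.001, 0, -2.37, 0, 10.13, 0.2], [-0.0005, 0.001, 0, -2.37, 0, 10.13, 0.2], [-0.0005, 0.001, 0, -2.37, 0, 10.13, 0.2]]]'

```text
t: 7.75
eef_pos: [0.4599, 0.1245, 0.1143]
tool_rot: [0.188, 0.107, 0.975, 0.042]
contact_force: [5.1, 3.7, -7.0]
gripper_width: 0.344
grasp_force: 60.0
```

Run:
```python
from ik import *
from station import bot
o=bot.get_obs(); st(o); R0=mat(o["tool_rot"]); n=R0.inv().apply(Rp(YAW).apply([0,0,1])); print("normal in tool",n,"torque n",Rp(YAW).inv().apply(o["torque"]))
c=bot.read_camera("wrist"); cv2.imwrite("pics/w4.png",c["img"][:,:,::-1])
```

```text
t 7.75 panel mm [-1.5654 98.8395 24.7013] rot deg [-1.602  13.2315 12.0141] F panel [ 0.0695  3.7897 -8.6284] grip 0.34407429104389803 60.03169298171997 q [ 0.4536  0.3553 -1.0556  2.3486  1.1432  0.5054 -0.1664]
normal in tool [ 0.2301  0.0035 -0.9732] torque n [ 0.6531 -0.2178 -0.1324]
```

View pics/w4.png

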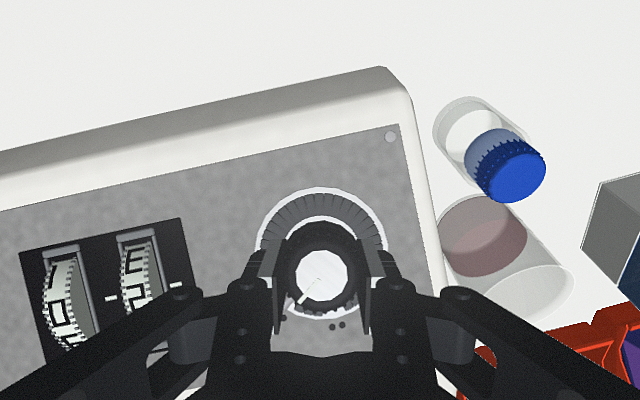

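The cap's mark turned along with the gripper by about 52°. Now I'll lower the knob and release it.

Call:
servo_tool --motion '[[[-0.0008, 0, 0.0033, 0, 0, 0, 0.2], [-0.0016, 0, 0.0067, 0, 0, 0, 0.2], [-0.0024, 0, 0.0097, 0, 0, 0, 0.2], [-0.0024, 0, 0.0097, 0, 0, 0, 0.2], [-0.0024, 0, 0.0097, 0, 0, 0, 0.6], [-0.0024, 0, 0.0097, 0, 0, 0, 0.7], [-0.0024, 0, 0.0097, 0, 0, 0, 0.7], [-0.0024, 0, 0.0097, 0, 0, 0, 0.7]]]'

```text
t: 8.47
eef_pos: [0.4647, 0.1226, 0.1054]
tool_rot: [0.187, 0.108, 0.976, 0.041]
contact_force: [0.8, 0.3, -0.0]
gripper_width: 0.702
grasp_force: 0.0
```

Call:
servo_tool --motion '[[[0.006, 0, -0.03, 0, 0, 0, 0.7], [0.012, 0, -0.06, 0, 0, 0, 0.6], [0.012, 0, -0.075, 0, 0, 0, 0.3], [0.012, 0, -0.075, 0, 0, 0, 0], [0.012, 0, -0.075, 0, 0, 0, 0], [0.012, 0, -0.075, 0, 0, 0, 0]]]'

```text
t: 8.97
eef_pos: [0.4263, 0.122, 0.1703]
tool_rot: [0.187, 0.108, 0.976, 0.041]
contact_force: [0.9, 0.5, -0.1]
gripper_width: 0.034
grasp_force: 0.0
```

Run:
```python
from ik import *
from station import bot
o=bot.get_obs(); st(o)
c=bot.read_camera("wrist"); im=c["img"][:,:,::-1]; np.savez("w5.npz",**c)
u,v=proj(c,P2W([0,.098,.02]))[0].astype(int); print(u,v,proj(c,P2W([[0,.098,.0355],[0,.008,.014]])))
b=im[max(v-90,0):v+70,max(u-210,0):u+60]; print(b.shape)
cv2.imwrite("pics/w5.png",cv2.resize(cv2.rotate(b,cv2.ROTATE_180),None,fx=2.9,fy=2.9,interpolation=cv2.INTER_CUBIC))
for t in (10,14,18,22):
  Rt=tool(0,t); print(t,[ [np.round(a,2) for a in ik(gcen([x,.008,z],Rt,0),Rt,o["q"])] for x,z in ((-.01,.06),(0,.014),(.01,.014))][1:])
  Rt=tool(0,t); print("btn",ik(gcen([0,-.112,.0115],Rt,0),Rt,o["q"]))
```

```text
t 8.97 panel mm [ 2.9961 95.5703 89.7752] rot deg [-1.3692 13.2915 12.0402] F panel [ 0.6832  0.5275 -0.6263] grip 0.03388022701836126 0.0 q [ 0.7285  0.1656 -1.2971  2.3527  0.7242  0.4914  0.2099]
323 230 [[323.1427 233.7663]
 [189.1591 257.8951]]
(160, 270, 3)
10 [[array([ 0.68,  0.36, -1.09,  2.41,  1.36,  0.47,  0.01]), np.float64(0.0), np.float64(0.0)], [array([ 0.68,  0.35, -1.08,  2.39,  1.31,  0.46,  0.07]), np.float64(0.0), np.float64(0.0)]]
btn (array([ 0.9544,  0.3425, -0.9837,  2.4013,  1.2469,  0.2819,  0.4361]), np.float64(4.200349609447072e-05), np.float64(1.129021143709866e-05))
14 [[array([ 0.67,  0.37, -1.07,  2.36,  1.13,  0.49,  0.24]), np.float64(0.0), np.float64(0.0)], [array([ 0.68,  0.37, -1.07,  2.34,  1.09,  0.5 ,  0.29]), np.float64(0.0), np.float64(0.0)]]
btn (array([ 1.0122,  0.3886, -1.0703,  2.3498,  1.0296,  0.3912,  0.6571]), np.float64(2.359757087892824e-05), np.float64(7.106691576005802e-06))
18 [[array([ 0.7 ,  0.4 , -1.1 ,  2.31,  0.98,  0.56,  0.4 ]), np.float64(0.0), np.float64(0.0)], [array([ 0.71,  0.41, -1.11,  2.29,  0.96,  0.57,  0.43]), np.float64(0.0), np.float64(0.0)]]
btn (array([ 1.0423,  0.4386, -1.1317,  2.299 ,  0.9228,  0.5076,  0.765 ]), np.float64(3.0985899177680944e-05), np.float64(9.593780857754876e-06))
22 [[array([ 0.72,  0.45, -1.13,  2.26,  0.88,  0.64,  0.51]), np.float64(0.0), np.float64(0.0)], [array([ 0.73,  0.45, -1.14,  2.24,  0.86,  0.66,  0.54]), np.float64(0.0), np.float64(0.0)]]
btn (array([ 1.0433,  0.4823, -1.1608,  2.249 ,  0.8512,  0.6149,  0.8336]), np.float64(3.2577803356164323e-05), np.float64(1.0254746869479542e-05))
```

View pics/w5.png

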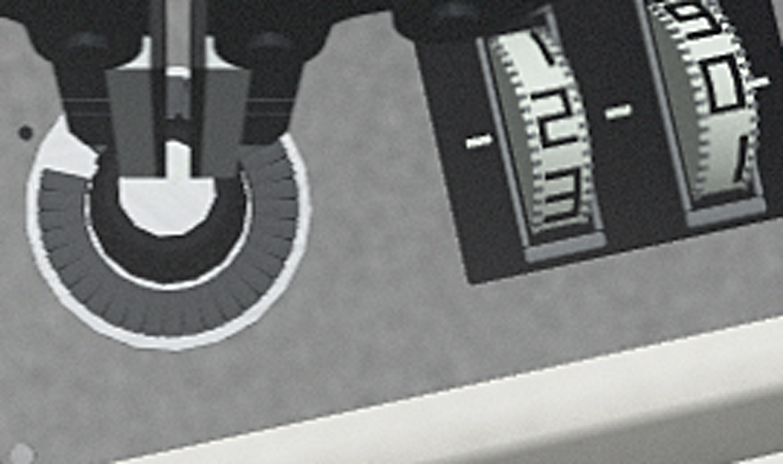

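The picture budget is used up, so I'll check numerically from here. The knob cap sits where the home position predicts, and the wheel still reads 2. Next I'll set up the wheel stroke in the tool frame.

```bash
cat > wh.py <<'E'
from ik import *
from station import bot
def strip(c,yc=.008):
    a=np.radians(np.arange(-48,48.1,.5)); y=np.arange(-.0045,.0046,.0005)
    A,Y=np.meshgrid(a,y,indexing='ij'); P=np.c_[(.03*np.sin(A)).ravel(),(yc+Y).ravel(),(-.016+.03*np.cos(A)).ravel()]
    uv=proj(c,P2W(P)).astype(np.float32).reshape(*A.shape,2)
    g=cv2.cvtColor(c["img"],cv2.COLOR_RGB2GRAY); return cv2.remap(g,uv[...,0],uv[...,1],cv2.INTER_LINEAR)
def turn(s0,s1):  # deg up-slope rotation from s0 to s1, best matches
    out=[]
    for name,(l,h) in {"mid":(50,142),"low":(2,100)}.items():
        m=cv2.matchTemplate(s1.astype(np.float32),s0[l:h].astype(np.float32),cv2.TM_CCOEFF_NORMED)[:,0]
        out.append((name,float((m.argmax()-l)*.5),round(float(m.max()),2)))
    return out
def wgoal(o,along,up,t=14,y=.008):
    Rt=tool(0,t); a=np.radians(t); p=np.array([.03*np.sin(a),y,-.016+.03*np.cos(a)])
    R0=mat(o["tool_rot"]); w=P2W(p)+Rt.apply([-along,0,-up])
    return R0.inv().apply(w-o["eef_pos"]), np.degrees((R0.inv()*Rt).as_rotvec())/5
E
python3 - <<'E'
from wh import *
c=dict(np.load("w5.npz")); s0=strip(c); np.save("s0.npy",s0)
c1=dict(np.load("w1.npz")); print(turn(s0,strip(c1)),turn(strip(c1),s0),turn(s0,s0))
o=bot.get_obs()
for g in ((-.0095,.06),(-.0095,.03)): print(wgoal(o,*g))
E
```

```text
[('mid', 0.0, 0.94), ('low', 0.0, 0.94)] [('mid', 0.0, 0.94), ('low', 0.0, 0.94)] [('mid', 0.0, 1.0), ('low', 0.0, 1.0)]
(array([-0.031 , -0.084 ,  0.0091]), array([ 0.5729,  0.1198, -2.344 ]))
(array([-0.0309, -0.0855,  0.0391]), array([ 0.5729,  0.1198, -2.344 ]))
```

Call:
servo_tool --motion '[[[-0.015, -0.04, 0.008, 0.57, 0.12, -1.2, 0], [-0.031, -0.078, 0.009, 0.57, 0.12, -2.34, 0], [-0.031, -0.085, 0.025, 0.57, 0.12, -2.34, 0], [-0.031, -0.085, 0.039, 0.57, 0.12, -2.34, 0], [-0.031, -0.085, 0.039, 0.57, 0.12, -2.34, 0], [-0.031, -0.085, 0.039, 0.57, 0.12, -2.34, 0], [-0.031, -0.085, 0.039, 0.57, 0.12, -2.34, 0], [-0.031, -0.085, 0.039, 0.57, 0.12, -2.34, 0]]]'

```text
t: 9.68
eef_pos: [0.4524, 0.0362, 0.1358]
tool_rot: [0.183, 0.01, 0.983, -0.002]
contact_force: [-0.5, -0.2, -0.1]
gripper_width: 0.002
grasp_force: 0.0
```

```bash
cat > wst.py <<'E'
from wh import *
import sys
o=bot.get_obs(); print("t",o["t"],"to start",*wgoal(o,-.0095,.004)); print("F tool",mat(o["tool_rot"]).inv().apply(o["contact_force"]),"q",o["q"],o["gripper_width"])
c=bot.read_camera("wrist"); s=strip(c); np.save("cur.npy",s)
print("turn from 2 (deg)",turn(np.load("s0.npy"),s)); 
import os
if os.path.exists("prev.npy"): print("since prev",turn(np.load("prev.npy"),s))
E
python3 wst.py
```

```text
t 9.6833 to start [ 0.0008 -0.0025  0.0271] [0.0208 0.0175 0.0301]
F tool [ 0.4781 -0.2199 -0.1148] q [ 0.7802  0.2802 -1.1658  2.3611  0.9296  0.4791  0.4231] 0.0017756722523846493
turn from 2 (deg) [('mid', 0.5, 0.38), ('low', 0.5, 0.96)]
```

Call:
servo_tool --motion '[[[0.001, -0.002, 0.015, 0, 0, 0, 0], [0.001, -0.002, 0.027, 0, 0, 0, 0], [0.001, -0.002, 0.03, 0, 0, 0, 0], [0.001, -0.002, 0.032, 0, 0, 0, 0], [0.001, -0.002, 0.032, 0, 0, 0, 0]]]'

```text
t: 10.15
eef_pos: [0.4626, 0.033, 0.1056]
tool_rot: [0.183, 0.011, 0.983, -0.002]
contact_force: [-3.4, -0.1, 7.4]
gripper_width: 0.006
grasp_force: 4.2
```

```bash
python3 wst.py
```

```text
t 10.15 to start [-0.0004  0.0006 -0.0048] [0.0014 0.0132 0.0167]
F tool [ 0.5209 -0.2005 -8.1021] q [ 0.6532  0.3535 -1.041   2.3697  1.1262  0.4677  0.2419] 0.005515034303089803
turn from 2 (deg) [('mid', -24.0, 0.19), ('low', 0.5, 0.25)]
```

Call:
servo_tool --motion '[[[0, 0, 0.0005, 0, 0, 0, 0], [-0.0015, 0, 0.0007, 0, 0, 0, 0], [-0.003, 0, 0.0007, 0, 0, 0, 0], [-0.0045, 0, 0.0007, 0, 0, 0, 0], [-0.006, 0, 0.0007, 0, 0, 0, 0], [-0.0075, 0, 0.0007, 0, 0, 0, 0], [-0.009, 0, 0.0007, 0, 0, 0, 0], [-0.0105, 0, 0.0007, 0, 0, 0, 0], [-0.012, 0, 0.0007, 0, 0, 0, 0], [-0.0135, 0, 0.0007, 0, 0, 0, 0], [-0.015, 0, 0.0007, 0, 0, 0, 0], [-0.0165, 0, 0.0007, 0, 0, 0, 0], [-0.018, 0, 0.0007, 0, 0, 0, 0], [-0.0195, 0, 0.0007, 0, 0, 0, 0], [-0.0195, 0, 0.0007, 0, 0, 0, 0]]]'

```text
t: 11.45
eef_pos: [0.4822, 0.0325, 0.1132]
tool_rot: [0.184, 0.011, 0.983, -0.002]
contact_force: [-3.6, -1.5, 10.7]
gripper_width: -0.005
grasp_force: 5.7
```

```bash
python3 wst.py
```

```text
t 11.45 to start [ 0.0206  0.0006 -0.0048] [0.0012 0.042  0.011 ]
F tool [ -0.6095  -1.6283 -11.2934] q [ 0.6653  0.3722 -1.0498  2.3258  1.09    0.494   0.3001] -0.005104854256599583
turn from 2 (deg) [('mid', -6.0, 0.54), ('low', 5.0, 0.65)]
```

Call:
servo_tool --motion '[[[0, 0, -0.012, 0, 0, 0, 0], [0.01, 0, -0.029, 0, 0, 0, 0], [0.0195, 0, -0.029, 0, 0, 0, 0], [0.0195, 0, -0.029, 0, 0, 0, 0], [0.0195, 0, -0.029, 0, 0, 0, 0]]]'

```text
t: 11.92
eef_pos: [0.4524, 0.0323, 0.1316]
tool_rot: [0.183, 0.012, 0.983, -0.003]
contact_force: [0.9, 0.3, -0.3]
gripper_width: -0.004
grasp_force: 0.0
```

```bash
python3 wst.py
```

```text
t 11.9167 to start [-0.0006  0.0015  0.0231] [-0.007   0.0147  0.007 ]
F tool [-0.6987  0.3597  0.6149] q [ 0.7658  0.2849 -1.1428  2.3661  0.951   0.4716  0.4068] -0.004443723772179044
turn from 2 (deg) [('mid', -11.5, 0.24), ('low', 0.0, 0.57)]
```

Call:
servo_tool --motion '[[[0, 0.03, -0.02, 0, 0, 0, 0], [0, 0.06, -0.02, 0, 0, 0, 0], [0, 0.06, -0.02, 0, 0, 0, 0], [0, 0.06, -0.02, 0, 0, 0, 0]]]'

```text
t: 12.3
eef_pos: [0.4476, 0.0954, 0.1506]
tool_rot: [0.183, 0.01, 0.983, -0.001]
contact_force: [-1.6, -0.7, 0.1]
gripper_width: 0.001
grasp_force: 0.0
```

```bash
python3 wst.py
python3 - <<'E'
from wh import *
a=np.load("cur.npy").astype(np.float32); b=np.load("s0.npy").astype(np.float32)
for s in range(-100,101,4):
    x,y=(a[s:],b[:len(b)-s]) if s>=0 else (a[:s],b[-s:])
    r=np.corrcoef(x.ravel(),y.ravel())[0,1]
    if r>.4: print(s*.5,round(float(r),2))
print(b[:,5:14].mean(1)[::8].round(),a[:,5:14].mean(1)[::8].round())
E
```

```text
t 12.3 to start [ 0.0006 -0.0617  0.043 ] [0.0404 0.0211 0.046 ]
F tool [ 1.4532 -0.7395 -0.6224] q [ 0.6466  0.2603 -1.1966  2.3331  0.89    0.5512  0.3152] 0.0006847796332895778
turn from 2 (deg) [('mid', 0.0, 0.77), ('low', 36.0, 0.88)]
-38.0 0.41
-36.0 0.5
0.0 0.58
36.0 0.85
38.0 0.42
[138.  40. 128.  92. 100. 146.  49. 189. 193. 203.  89. 211. 176. 153.
 194.  62. 225. 226. 224. 192. 192. 197. 202. 195. 193.] [144. 123. 130.  99. 112. 156. 158. 199. 207. 230.  73. 194. 174. 173.
 198.  55. 251. 238. 226.  66. 236. 200.  83. 211.  86.]
```

Stroke 1 turned the wheel exactly 36°, so it now reads 3. Repeating.

Call:
servo_tool --motion '[[[0.0005, -0.04, 0, 0, 0, 0, 0], [0.0005, -0.062, 0.02, 0, 0, 0, 0], [0.0005, -0.062, 0.035, 0, 0, 0, 0], [0.0005, -0.062, 0.042, 0, 0, 0, 0], [0.0005, -0.062, 0.046, 0, 0, 0, 0], [0.0005, -0.062, 0.048, 0, 0, 0, 0], [-0.001, -0.062, 0.0484, 0, 0, 0, 0], [-0.0025, -0.062, 0.0484, 0, 0, 0, 0], [-0.004, -0.062, 0.0484, 0, 0, 0, 0], [-0.0055, -0.062, 0.0484, 0, 0, 0, 0], [-0.007, -0.062, 0.0484, 0, 0, 0, 0], [-0.0085, -0.062, 0.0484, 0, 0, 0, 0], [-0.01, -0.062, 0.0484, 0, 0, 0, 0], [-0.0115, -0.062, 0.0484, 0, 0, 0, 0], [-0.013, -0.062, 0.0484, 0, 0, 0, 0], [-0.0145, -0.062, 0.0484, 0, 0, 0, 0], [-0.016, -0.062, 0.0484, 0, 0, 0, 0], [-0.0175, -0.062, 0.0484, 0, 0, 0, 0], [-0.019, -0.062, 0.0484, 0, 0, 0, 0], [-0.019, -0.062, 0.0484, 0, 0, 0, 0]]]'

```text
t: 14.02
eef_pos: [0.4816, 0.0279, 0.1127]
tool_rot: [0.183, 0.013, 0.983, -0.004]
contact_force: [-6.4, -5.0, 19.7]
gripper_width: -0.004
grasp_force: 9.9
```

Call:
servo_tool --motion '[[[0, 0, -0.02, 0, 0, 0, 0], [0.01, 0.03, -0.04, 0, 0, 0, 0], [0.019, 0.062, -0.0484, 0, 0, 0, 0], [0.019, 0.062, -0.0484, 0, 0, 0, 0], [0.019, 0.062, -0.0484, 0, 0, 0, 0]]]'

```text
t: 14.43
eef_pos: [0.4469, 0.0934, 0.1505]
tool_rot: [0.183, 0.011, 0.983, -0.002]
contact_force: [-0.3, -1.2, -0.3]
gripper_width: -0.001
grasp_force: 0.0
```

```bash
cp cur.npy prev.npy; python3 wst.py
```

```text
t 14.4333 to start [-0.0001 -0.0595  0.0433] [0.0084 0.0203 0.0266]
F tool [ 0.3187 -1.1845  0.17  ] q [ 0.6426  0.2542 -1.1872  2.3352  0.8835  0.5471  0.3209] -0.00073183933527996
turn from 2 (deg) [('mid', 0.0, 0.54), ('low', 0.0, 0.64)]
since prev [('mid', 0.0, 0.63), ('low', 36.0, 0.89)]
```

Call:
servo_tool --motion '[[[0, -0.04, 0, 0, 0, 0, 0], [0, -0.057, 0.02, 0, 0, 0, 0], [0, -0.057, 0.035, 0, 0, 0, 0], [0, -0.057, 0.042, 0, 0, 0, 0], [0, -0.057, 0.046, 0, 0, 0, 0], [0, -0.057, 0.0475, 0, 0, 0, 0], [-0.0015, -0.057, 0.0478, 0, 0, 0, 0], [-0.003, -0.057, 0.0478, 0, 0, 0, 0], [-0.0045, -0.057, 0.0478, 0, 0, 0, 0], [-0.006, -0.057, 0.0478, 0, 0, 0, 0], [-0.0075, -0.057, 0.0478, 0, 0, 0, 0], [-0.009, -0.057, 0.0478, 0, 0, 0, 0], [-0.0105, -0.057, 0.0478, 0, 0, 0, 0], [-0.012, -0.057, 0.0478, 0, 0, 0, 0], [-0.0135, -0.057, 0.0478, 0, 0, 0, 0], [-0.015, -0.057, 0.0478, 0, 0, 0, 0], [-0.0165, -0.057, 0.0478, 0, 0, 0, 0], [-0.018, -0.057, 0.0478, 0, 0, 0, 0], [-0.0195, -0.057, 0.0478, 0, 0, 0, 0], [-0.0195, -0.057, 0.0478, 0, 0, 0, 0]]]'

```text
t: 16.15
eef_pos: [0.4811, 0.0325, 0.1129]
tool_rot: [0.183, 0.013, 0.983, -0.004]
contact_force: [-4.5, -5.7, 10.9]
gripper_width: 0.003
grasp_force: 6.2
```

Call:
servo_tool --motion '[[[0, 0, -0.02, 0, 0, 0, 0], [0.01, 0.03, -0.04, 0, 0, 0, 0], [0.0195, 0.057, -0.0478, 0, 0, 0, 0], [0.0195, 0.057, -0.0478, 0, 0, 0, 0], [0.0195, 0.057, -0.0478, 0, 0, 0, 0]]]'

```text
t: 16.57
eef_pos: [0.4469, 0.0938, 0.1508]
tool_rot: [0.183, 0.01, 0.983, -0.002]
contact_force: [-0.6, -1.5, 0.0]
gripper_width: -0.004
grasp_force: 0.0
```

```bash
cp cur.npy prev.npy; python3 wst.py
```

```text
t 16.5667 to start [-0.     -0.0599  0.0435] [0.0108 0.0239 0.0361]
F tool [ 0.5525 -1.5037 -0.2397] q [ 0.6346  0.2497 -1.1781  2.3353  0.8771  0.5432  0.3263] -0.004032183325528221
turn from 2 (deg) [('mid', 0.0, 0.7), ('low', 0.0, 0.73)]
since prev [('mid', 0.5, 0.64), ('low', 36.0, 0.92)]
```

Now on 5; one more identical stroke.

Call:
servo_tool --motion '[[[0, -0.04, 0, 0, 0, 0, 0], [0, -0.057, 0.02, 0, 0, 0, 0], [0, -0.057, 0.035, 0, 0, 0, 0], [0, -0.057, 0.042, 0, 0, 0, 0], [0, -0.057, 0.046, 0, 0, 0, 0], [0, -0.057, 0.0478, 0, 0, 0, 0], [-0.0015, -0.057, 0.048, 0, 0, 0, 0], [-0.003, -0.057, 0.048, 0, 0, 0, 0], [-0.0045, -0.057, 0.048, 0, 0, 0, 0], [-0.006, -0.057, 0.048, 0, 0, 0, 0], [-0.0075, -0.057, 0.048, 0, 0, 0, 0], [-0.009, -0.057, 0.048, 0, 0, 0, 0], [-0.0105, -0.057, 0.048, 0, 0, 0, 0], [-0.012, -0.057, 0.048, 0, 0, 0, 0], [-0.0135, -0.057, 0.048, 0, 0, 0, 0], [-0.015, -0.057, 0.048, 0, 0, 0, 0], [-0.0165, -0.057, 0.048, 0, 0, 0, 0], [-0.018, -0.057, 0.048, 0, 0, 0, 0], [-0.0195, -0.057, 0.048, 0, 0, 0, 0], [-0.0195, -0.057, 0.048, 0, 0, 0, 0]]]'

```text
t: 18.28
eef_pos: [0.4819, 0.0325, 0.1129]
tool_rot: [0.183, 0.013, 0.983, -0.004]
contact_force: [-4.7, -4.4, 17.5]
gripper_width: -0.0
grasp_force: 9.2
```

Call:
servo_tool --motion '[[[0, 0, -0.02, 0, 0, 0, 0], [0.01, 0.03, -0.04, 0, 0, 0, 0], [0.0195, 0.057, -0.048, 0, 0, 0, 0], [0.0195, 0.057, -0.048, 0, 0, 0, 0], [0.0195, 0.057, -0.048, 0, 0, 0, 0]]]'

```text
t: 18.7
eef_pos: [0.447, 0.0929, 0.1504]
tool_rot: [0.183, 0.011, 0.983, -0.002]
contact_force: [-0.2, -0.7, -1.2]
gripper_width: -0.002
grasp_force: 0.0
```

```bash
cp cur.npy prev.npy; python3 wst.py
python3 - <<'E'
from wh import *
c=bot.read_camera("wrist"); np.savez("w6.npz",**c); c5=dict(np.load("w5.npz")); c1=dict(np.load("w1.npz"))
print("units",turn(strip(c1,-.032),strip(c,-.032)),turn(strip(c5,-.032),strip(c,-.032)))
# cap in top view before/after
t=bot.read_camera("top")["img"]; a=cv2.imread("pics/top0.png")[:,:,::-1]
for im in (a,t):
    g=im[254:264,255:270].min(2).astype(float); w=np.clip(g-110,0,None); y,x=np.mgrid[254:264,255:270]; print((w*x).sum()/w.sum(),(w*y).sum()/w.sum(),w.sum())
# rectified face of cap: mark angle, from wrist view(s)
for n,cc in (("w1",c1),("now",c)):
    best=[]
    for A in range(-90,91,5):
        P=np.array([[r*np.cos(np.radians(A)),.098-r*np.sin(np.radians(A)),.0355] for r in np.arange(.004,.009,.0005)])
        uv=proj(cc,P2W(P)).astype(np.float32); best.append(cv2.remap(cc["img"],uv[:,0],uv[:,1],cv2.INTER_LINEAR).reshape(-1,3).astype(float).mean(0).round())
    print(n,[ (A,*map(int,v)) for A,v in zip(range(-90,91,5),best)][::2])
E
```

```text
t 18.7 to start [-0.0002 -0.059   0.0431] [0.0046 0.0156 0.0208]
F tool [ 0.6154 -0.7028  1.0415] q [ 0.6273  0.2468 -1.1672  2.3357  0.8719  0.5394  0.3309] -0.002106815539144354
turn from 2 (deg) [('mid', 0.0, 0.74), ('low', 0.0, 0.74)]
since prev [('mid', 0.0, 0.91), ('low', 35.5, 0.88)]
units [('mid', 0.5, 0.88), ('low', 0.5, 0.87)] [('mid', 0.0, 0.96), ('low', 0.5, 0.96)]
262.43211488250654 258.31984334203656 1532.0
262.5200228832952 258.33924485125857 1748.0
w1 [(-90, 212, 214, 217), (-80, 214, 216, 219), (-70, 216, 219, 221), (-60, 217, 220, 222), (-50, 218, 221, 222), (-40, 218, 220, 222), (-30, 218, 220, 222), (-20, 212, 216, 216), (-10, 205, 211, 206), (0, 212, 220, 214), (10, 215, 219, 220), (20, 216, 218, 221), (30, 216, 219, 220), (40, 214, 217, 220), (50, 214, 217, 220), (60, 216, 219, 220), (70, 212, 215, 217), (80, 210, 214, 217), (90, 208, 212, 214)]
now [(-90, 226, 228, 230), (-80, 227, 229, 231), (-70, 227, 230, 231), (-60, 228, 230, 232), (-50, 228, 229, 231), (-40, 226, 228, 230), (-30, 229, 231, 232), (-20, 229, 231, 233), (-10, 231, 233, 235), (0, 230, 233, 234), (10, 230, 233, 234), (20, 230, 232, 234), (30, 231, 234, 233), (40, 230, 235, 230), (50, 223, 226, 226), (60, 232, 234, 235), (70, 232, 234, 235), (80, 230, 232, 234), (90, 229, 231, 233)]
```

Run:
```python
from wh import *
s=np.load("cur.npy").astype(float)
for r in range(140,50,-6): print(int(r*.5-48),''.join('#' if v<115 else '.' for v in s[r-2:r+3].mean(0)[::-1]))
o=bot.get_obs(); st(o); Rt=tool(0,14)
for x,z in ((-.004,.055),(-.004,.020),(-.004,.0095)): print(togo(o,[x,-.112,z],Rt)); print(ik(gcen([x,-.112,z],Rt,0),Rt,o["q"]))
```

```text
22 ...................
19 ...................
16 ...................
13 ################...
10 ##.................
7 ##.................
4 ##.................
1 ################...
-2 ##...........###...
-5 ##..........####...
-8 ################...
-11 ...................
-14 ...................
-17 ...................
-20 ...................
t 18.85 panel mm [ 8.6689 65.3385 60.5469] rot deg [ 0.0485 14.0289  0.0922] F panel [0.3373 0.2047 0.6724] grip 0.0024925077224400194 0.0 q [ 0.6286  0.2483 -1.1649  2.336   0.872   0.5395  0.3307]
(array([ 0.0106, -0.1774,  0.0086]), array([-0.0074, -0.0058, -0.0194]))
(array([ 1.2718,  0.3228, -1.3127,  2.3712,  0.8234,  0.4272,  0.8618]), np.float64(9.193332873045035e-05), np.float64(1.5183286694152029e-05))
(array([ 0.0022, -0.1773,  0.0425]), array([-0.0074, -0.0058, -0.0194]))
(array([ 1.0211,  0.3552, -1.0664,  2.3629,  0.9683,  0.3707,  0.7115]), np.float64(3.9487421489443137e-05), np.float64(1.0054064799720822e-05))
(array([-0.0004, -0.1773,  0.0527]), array([-0.0074, -0.0058, -0.0194]))
(array([ 0.9658,  0.3728, -1.0133,  2.3588,  1.0246,  0.361 ,  0.6561]), np.float64(2.6773620382615396e-05), np.float64(7.569739886656645e-06))
```

The rim reads a clear 6, centred on the index. The right wheel is unmoved, and the knob is home with its mark turned about 50°. Now I'll move above the button.

Call:
servo_tool --motion '[[[0.002, -0.035, 0, 0, 0, 0, 0], [0.004, -0.07, 0, 0, 0, 0, 0], [0.008, -0.11, 0.004, 0, 0, 0, 0], [0.0106, -0.15, 0.0086, 0, 0, 0, 0], [0.0106, -0.177, 0.0086, 0, 0, 0, 0], [0.0106, -0.177, 0.0086, 0, 0, 0, 0], [0.0022, -0.177, 0.03, 0, 0, 0, 0], [0.0022, -0.177, 0.0405, 0, 0, 0, 0], [0.0022, -0.177, 0.0405, 0, 0, 0, 0], [0.0022, -0.177, 0.0405, 0, 0, 0, 0], [0.0022, -0.177, 0.0405, 0, 0, 0, 0]]]'

```text
t: 19.77
eef_pos: [0.4548, -0.084, 0.1116]
tool_rot: [0.182, 0.011, 0.983, -0.002]
contact_force: [0.5, -0.3, -0.3]
gripper_width: 0.002
grasp_force: 0.0
```

```bash
cat > bt.py <<'E'
from wh import *
o=bot.get_obs(); st(o); Rt=tool(0,14)
for z in (.0155,.0095,.0085): print(z,togo(o,[-.004,-.112,z],Rt))
E
python3 bt.py
```

```text
t 19.77 panel mm [  -3.226 -109.685   22.501] rot deg [-0.0645 13.9881 -0.0358] F panel [ 0.2111 -0.3161 -0.5554] grip 0.002112477884936225 0.0 q [ 0.9899  0.3306 -1.0306  2.3648  0.9133  0.3515  0.7556]
0.0155 (array([-0.0009, -0.0023,  0.007 ]), array([0.0119, 0.0024, 0.0086]))
0.0095 (array([-0.0024, -0.0023,  0.0128]), array([0.0119, 0.0024, 0.0086]))
0.0085 (array([-0.0026, -0.0023,  0.0138]), array([0.0119, 0.0024, 0.0086]))
```

Call:
servo_tool --motion '[[[-0.001, -0.002, 0.007, 0, 0, 0, 0], [-0.0018, -0.002, 0.0105, 0, 0, 0, 0], [-0.0024, -0.002, 0.013, 0, 0, 0, 0], [-0.0028, -0.002, 0.0145, 0, 0, 0, 0], [-0.003, -0.002, 0.015, 0, 0, 0, 0], [-0.003, -0.002, 0.015, 0, 0, 0, 0], [-0.003, -0.002, 0.015, 0, 0, 0, 0]]]'

```text
t: 20.35
eef_pos: [0.4632, -0.0869, 0.099]
tool_rot: [0.183, 0.012, 0.983, -0.003]
contact_force: [-5.0, -1.6, 8.5]
gripper_width: 0.002
grasp_force: 5.4
```

```bash
python3 bt.py
```

```text
t 20.35 panel mm [  -3.5348 -112.4006    7.3997] rot deg [ 0.0473 13.9468 -0.0194] F panel [ 0.7479 -1.6763  9.7937] grip 0.0021182996343315297 5.353938303887844 q [ 0.9179  0.3589 -0.9568  2.3593  1.0047  0.3377  0.6711]
0.0155 (array([ 0.0024,  0.0004, -0.0077]), array([-0.0098,  0.0106,  0.0027]))
0.0095 (array([ 0.001 ,  0.0004, -0.0019]), array([-0.0098,  0.0106,  0.0027]))
0.0085 (array([ 0.0007,  0.0004, -0.001 ]), array([-0.0098,  0.0106,  0.0027]))
```

The panel pushes back with 9.8 N, against 4.5 N at full travel, and the tip is past the fully-in depth, so the button is fully pressed. Retreating.

Call:
servo_tool --motion '[[[0.003, 0, -0.012, 0, 0, 0, 0], [0.006, 0, -0.03, 0, 0, 0, 0], [0.006, 0, -0.06, 0, 0, 0, 0], [0.006, 0, -0.075, 0, 0, 0, 0], [0.006, 0, -0.075, 0, 0, 0, 0], [0.006, 0, -0.075, 0, 0, 0, 0], [0.006, 0, -0.075, 0, 0, 0, 0], [0.006, 0, -0.075, 0, 0, 0, 0]]]'

```text
t: 21.02
eef_pos: [0.4307, -0.0858, 0.1662]
tool_rot: [0.183, 0.012, 0.983, -0.002]
contact_force: [0.1, -0.4, -0.1]
gripper_width: 0.004
grasp_force: 0.0
```

Run:
```python
from wh import *
o=bot.get_obs(); st(o)
c=bot.read_camera("wrist"); s=strip(c); print("tens vs 6",turn(np.load("cur.npy"),s)); print("units",turn(strip(dict(np.load("w6.npz")),-.032),strip(c,-.032)))
t=bot.read_camera("top")["img"]; a=cv2.imread("pics/top0.png")[:,:,::-1]
g=[]
for im in (a,t):
    g=im[254:264,255:270].min(2).astype(float); w=np.clip(g-110,0,None); y,x=np.mgrid[254:264,255:270]; print((w*x).sum()/w.sum(),(w*y).sum()/w.sum())
```

```text
t 21.02 panel mm [   8.3551 -112.1193   81.0336] rot deg [-0.0269 13.9638 -0.0075] F panel [ 0.0668 -0.3731 -0.1468] grip 0.004226388934772257 0.0 q [ 1.3853  0.2124 -1.3717  2.3508  0.4978  0.4195  1.1805]
tens vs 6 [('mid', 0.5, 0.92), ('low', 0.5, 0.81)]
units [('mid', 0.5, 0.87), ('low', 0.5, 0.75)]
262.43211488250654 258.31984334203656
262.5300171526587 258.3390508862207
```

All settled and clear of contact, so I'm handing in.

```bash
python3 -c "
from station import bot
print(bot.hand_in())"
```

```text
the job is handed in; nothing more can be done
None
```

The job is handed in with no verdict returned: by my measurements the selector is home in the three-dot notch, the timer reads 60, and start was then pressed fully in and let go (its return not checked by camera), with no sign of contact with the bottles or jars.

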